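# Pull the dusty filter cassette out of the bench dust extractor and hold it up for bagging

### The job

The bench dust extractor's filter needs changing. Slide its lock fully back to the off position so that its tongue is clear of the filter cassette, then pinch the cassette's two side catches fully together, lift the cassette straight up out of its bay, keeping it level so that the dust stays in the pleats, and finish still holding it by the pinched catches, at rest over the bay with its underside about 5 cm clear of the machine, so that I can slip the bag over it from below. Leave the jar, the cutter and the pot alone.

Things in the scene. Friction and masses are not known exactly. Their poses are not given: they have to be found in the camera images.
- filter_unit: bench dust extractor: low grey metal box with an steel deck, 170 (x) x 240 (y) x 85 mm high, fixed. Origin: centre of its underside. x from its louvred front to its back, y along its length to the end with intake louvres and filter bay, z up. On the deck (z = 85 mm): bay at x 0, y +50 mm; lock slide near the front at x -50 mm; flat round fan guard at its -y end, 3 mm high
- bay (a point): centre of the mouth of the filter bay, level with the deck, 85 mm above the worktop; the mouth is 128 (x) x 51 (y) mm, the deck's edge there 4 mm thick
- lock_slide (a joint): travel of the lock slide, m: 0 = fan on, its flat steel tongue reaches 12 mm over the cassette's rim and blocks it; 0.032 = end of travel, fan off, tongue clear of the rim. Starts at 0 to 4 mm, slides towards the extractor's -y (away from the bay), resists with about 2.5 N, stays where it is left
- lock_knob (a point): centre of the top of the lock slide's black upright thumb grip, 119 mm above the worktop; the grip is 16 mm wide (extractor's x), 20 mm long (its y, the way it slides), free from 12 to 34 mm above the deck. Beside it only two rails 7 mm high, 16 mm from its middle; its tongue, 11 mm above the deck, reaches 43 mm from its middle towards the bay
- cassette: filter cassette: pleated panel in a grey plastic frame, 122 (x) x 49 (y) mm, 52 mm sunk in the bay, with a 136 x 62 x 6 mm rim on the deck and a grip on top; about 0.3 kg. Origin: centre of its underside, 33 mm above the worktop when seated; axes as the extractor's. Grip: fixed spine 29 (x) x 22 (y) mm, a sprung black catch on each y side; unpinched, their hooks hold under the deck's edge
- cassette_grip (a point): midway between the catches at pinching height: 82 mm above the cassette's origin, 30 mm above the deck (115 mm above the worktop when seated). Close the fingers along the cassette's y. The catches are ribbed plates 24 mm wide (x), 10 to 41 mm above the deck, leaning outward; here 58 mm over both when free, 37 mm when fully pinched, then upright
- catch_left (a joint): angle of the catch on the cassette's +y side, rad: 0 = free (hook engaged), 0.14 = fully pinched, at its stop (hook clear). A spring pushes it outward: at the height of cassette_grip about 3 N to start it, 10 N to hold it fully pinched
- catch_right (a joint): the same for the catch on the -y side
- slip_jar: bystander: lidded jar of slip, 50 mm across, 66 mm high, near the front edge; origin under its centre
- cog_cutter: bystander: cog-shaped moulded cutter, 49 mm across, 40 mm high, in front of the white brush jar; origin under its centre
- olive_pot: bystander: olive stoneware pot with dots, 82 mm across, 70 mm high, to the right of the extractor's back; origin under its centre

How it is judged:
On the way, in this order (a step that is already met when the one before it is completed fails the run):
1. the lock is slid back, clear of the cassette, which still sits in its bay (value of joint lock_slide above 0.027 m and z of cassette in the frame of filter_unit below 0.038 m), for 0.1 s.
2. both catches are pinched together with the cassette still in its bay (value of joint each of catch_left, catch_right above 0.115 rad and z of cassette in the frame of filter_unit below 0.045 m), for 0.1 s.
At the end, for the whole second after the job is handed in: Cassette held still by fingers on both catches (each beyond 0.115 of 0.14 rad), underside 30 to 130 mm above the deck, centre within 50 mm of the bay's middle, level within 10 degrees, touching nothing of the extractor; lock still back beyond 27 of 32 mm (z of cassette in the frame of filter_unit between 0.115 and 0.215 m and horizontal distance between cassette and bay below 0.05 m and angle between cassette's own z axis and vertical below 0.17 rad and value of joint each of catch_left, catch_right above 0.115 rad and contact force between the fingers and cassette above 5 N and contact force between cassette and filter_unit below 0.2 N and linear speed of cassette below 0.03 m/s and value of joint lock_slide above 0.027 m); the arm keeps its last pose, push and grip.
It fails at once if the cassette is tipped more than 20 degrees, spilling its dust (angle between cassette's own z axis and vertical above 0.35 rad).
It fails at once if the jar, the cutter or the pot is pushed more than 3 cm (distance of any of slip_jar, cog_cutter, olive_pot from where it was at the start of the episode above 0.03 m).
It also fails if it takes over 42 s, if anything falls off the work surface, if the arm or the gripper's body presses on something with over 40 N, if the wrist force passes 120 N, or if a joint passes its speed limit or range.

### The arm

A 7-joint arm with a two-finger parallel gripper is mounted at the origin on a cart in front of the work surface, level with it; the furniture and walls round the work are solid. World frame = base frame: x ahead of the robot, y to its left, z up, the work surface at z = 0. Lengths are in m, angles in rad, forces in N, time in s.
With the tool pointing down it reaches from about 0.35 to 0.9 m from the base axis. Payload 8.1 kg.
Tool frame: the origin (TCP) lies on the centre line of the jaws, within the pads' length; the fingertips stand 14 mm ahead of it and the grasp point (between the pads) lies 5 mm behind it; z points along the fingers, y is the direction in which the jaws open and shut (so a half turn about z gives the same grasp; the last joint's range is limited). The gripper opens to 92 mm and grips with 3 to 60 N. Pads are 19 mm wide; open, the fingers measure 130 mm over their backs; the gripper's body (75 mm by 190 mm) begins 47 mm behind the grasp point.
Start: joints at [-0.103, 0.434, 0.025, 1.573, -0.012, 1.134, -0.075], TCP at [0.625, -0, 0.241] pointing down, gripper open.
Joint ranges: [-2.62, 2.62], [-0.44, 2.09], [-1.27, 1.32], [0.08, 2.57], [-1.32, 4.46], [0.12, 2], [-2.74, 2.74]. Speed limits (rad/s): [2.22, 2.22, 3.01, 3.01, 3.14, 3.14, 3.14].

### API

Orientations are given as a rotation vector (axis times angle).
In Python, from cell import observe, eyes, arm gives the robot as it stands.
- The arm moves only by the tool step_arm, never from a script. Its argument "series" is a list that holds one entry, the list of rows, each a list of 5 numbers: the finger opening in m, from 0 to 0.0918, then the shift along the world's x, y, z in m, then the turn about the world's z in degrees. In form: [[[hand, dx, dy, dz, spin], ...]]. A call has 1 to 20 rows; each row is the pose to reach, as a shift and turn from the pose measured when the call began; what a row does not reach only later rows make up. A row lasts 1/12 s, in which the tool goes at most 41.7 mm and 7.16 degrees, less where a joint would pass 70% of its speed; a pose out of reach is approached as far as the arm can. A call with a gripper value outside its range is refused whole. The fingers move at their own pace and stop on an object; "squeeze" is the grip in N (left out, the last holds). Time passes only in rows, so rows that repeat a pose let the fingers close. It gives the time, the measured TCP pose, the force and the opening at its end, in the units of the state.
- observe(): the state, without advancing time (a new reading comes with each control period).
- eyes.get_image(name): name is "scene" or "side" or "wrist"; returns (picture, depth): 420x560x3 uint8, red, green, blue; 420x560 float32, m along the optical axis (not along the pixel's ray), 0 where there is no reading.
- eyes.camera_params(name): a dict with "intrinsics" (3x3 intrinsics, pixels), "distortion" ([k1, k2, p1, p2, k3] as OpenCV has them; the pictures are not rectified), "position" and "attitude" of the camera in the world. Camera axes: x right, y down, z forward; pixel columns grow to the right and rows downward; lengths in m; the calibration is good to about 2 mm. A picture is of the moment at which its call begins: read the wrist's pose just before it. camera_params takes no time and is no camera call; for the wrist camera it gives the pose at the moment of the call.
- arm.sign_off(): hands the job in, once; it reports no verdict.
The state is a dict: "clock": time; "joints": joint angles; "dq": joint speeds; "joint_efforts": joint torques, N m; "position": TCP position; "ee_rot": TCP orientation; "force": force on the tool from outside, world axes, zero at the start; "ft_torque": the same for the moment, N m; "width": opening from 0.0 (shut) to 1.0 (fully open).
Only numpy, scipy, OpenCV 4.12 (cv2) and the standard library are available. Lean on these libraries where they do the work, as an engineer would, in place of code of your own. Each camera call takes 0.05 s, during which the arm holds its last target.

## Working session

There is one attempt and no reset: what is moved stays moved. The work goes in short steps, Python scripts to look and compute and a tool call to move; the robot and the scene stay as the last step left them, time stands still between calls to the robot, and variables do not carry over. Pictures are saved under pics/ and viewed, and the job is handed in when it is done.

Besides the shell and the picture viewer there is one more tool, called after ">>>" as name(argument=value, ...) on one line, values as JSON. step_arm: Moves the arm, as the interface text tells. Its arguments: {"type":"object","properties":{"series":{"type":"array"},"squeeze":{"type":"number"}},"required":["series"]}

```bash
mkdir -p pics; ls; cat > h.py <<'E'
import numpy as np, cv2
from cell import observe, eyes, arm
from scipy.spatial.transform import Rotation as R
def shot(n,f):
    p=eyes.camera_params(n); im,d=eyes.get_image(n)
    cv2.imwrite(f'pics/{f}.png',im[:,:,::-1]); np.savez(f'pics/{f}.npz',im=im,d=d,K=p['intrinsics'],D=p['distortion'],p=p['position'],a=np.array(p['attitude'],float))
    return im,d,p
def cloud(f):
    z=np.load(f'pics/{f}.npz'); h,w=z['d'].shape
    u,v=np.meshgrid(np.arange(w),np.arange(h))
    n=cv2.undistortPoints(np.stack([u,v],-1).reshape(-1,1,2).astype(float),z['K'],z['D']).reshape(h,w,2)
    c=np.dstack([n,np.ones((h,w))])*z['d'][...,None]
    a=z['a']; M=a if a.shape==(3,3) else R.from_rotvec(a).as_matrix()
    return z['im'],z['d'],c@M.T+z['p']
E
python3 - <<'E'
from h import *
print(observe())
for n in('scene','side','wrist'):
    im,d,p=shot(n,n+'0'); print(n,p)
E
```

```text
pics
{'clock': 0.0, 'joints': array([-0.10261666,  0.43522969,  0.02496025,  1.57408669, -0.01157642,
        1.13399935, -0.07509154]), 'dq': array([-3.94997418e-04,  7.27575809e-04,  2.27529285e-04, -9.89642360e-05,
       -1.49372426e-03, -5.59331136e-04,  6.80132624e-04]), 'joint_efforts': array([ 3.89017032e-04, -6.67853522e+01,  9.84863900e-01, -3.14464223e+01,
       -6.05165795e-02,  4.27553023e-02,  1.12382318e-04]), 'position': array([ 6.24514206e-01, -4.49285285e-05,  2.39944676e-01]), 'ee_rot': array([-2.22076105e+00, -2.22070988e+00,  1.92073541e-03]), 'force': array([-0.50733652,  0.19379999, -0.16274153]), 'ft_torque': array([-0.00888553,  0.02305522, -0.00641979]), 'width': 0.9964375062529371}
scene {'intrinsics': array([[449.27016527,   0.        , 273.62826669],
       [  0.        , 449.27016527, 207.56862588],
       [  0.        ,   0.        ,   1.        ]]), 'distortion': array([-0.08541438,  0.        ,  0.        ,  0.        ,  0.        ]), 'position': array([ 0.08477289, -0.70528586,  0.52961653]), 'attitude': array([-1.95546271,  0.45728799, -0.29455853])}
side {'intrinsics': array([[398.78967813,   0.        , 282.77620181],
       [  0.        , 398.78967813, 199.30629   ],
       [  0.        ,   0.        ,   1.        ]]), 'distortion': array([-0.04988927,  0.        ,  0.        ,  0.        ,  0.        ]), 'position': array([ 0.48832323, -0.6804567 ,  0.46182447]), 'attitude': array([-2.01616769, -0.00844859, -0.01637879])}
wrist {'intrinsics': array([[374.5267603 ,   0.        , 284.07442737],
       [  0.        , 374.5267603 , 206.44484261],
       [  0.        ,   0.        ,   1.        ]]), 'distortion': array([-0.01002688,  0.        ,  0.        ,  0.        ,  0.        ]), 'position': array([0.62561259, 0.07134343, 0.38295995]), 'attitude': array([ 2.87362400e+00,  4.17427640e-04, -3.92706109e-03])}
```

View pics/scene0.png

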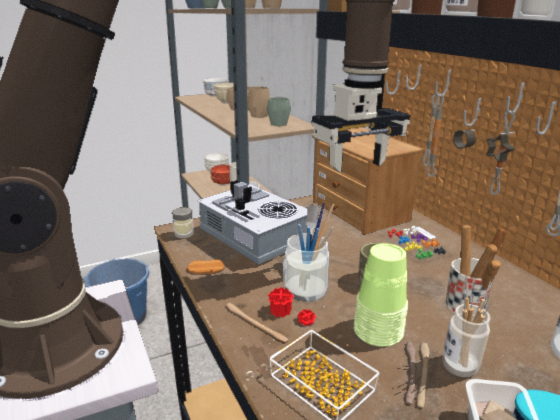

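View pics/side0.png

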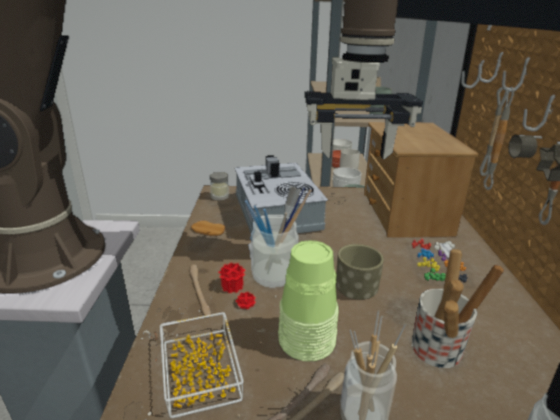

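View pics/wrist0.png

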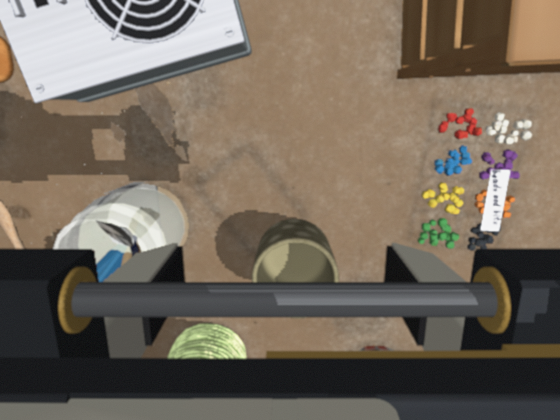

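```bash
python3 - <<'E'
from h import *
for f in('scene0','side0','wrist0'):
    im,d,P=cloud(f)
    m=(d>0)&(abs(P[...,2]-.085)<.006)&(P[...,1]>.1)&(P[...,1]<.6)&(P[...,0]<.65)&(P[...,0]>.2)
    q=P[m][:,:2].astype(np.float32); print(f,len(q))
    if len(q)>50:
        print(q.min(0),q.max(0),cv2.minAreaRect(q))
    m=(d>0)&(P[...,2]>.1)&(P[...,2]<.14)&(P[...,1]>.15)&(P[...,1]<.6)&(P[...,0]<.6)&(P[...,0]>.25)
    ys,xs=np.nonzero(m)
    for a in list(zip(xs,ys))[::max(1,len(xs)//40)]: print(a,P[a[1],a[0]].round(3))
im=cv2.imread('pics/scene0.png')[160:270,160:340]; cv2.imwrite('pics/sc_crop.png',cv2.resize(im,None,fx=4,fy=4,interpolation=2))
E
```

```text
scene0 2071
[0.36966035 0.10010274] [0.58534473 0.34448496] ((0.4805234372615814, 0.20882660150527954), (0.17202062904834747, 0.24538694322109222), 15.168338775634766)
(np.int64(235), np.int64(180)) [0.467 0.287 0.126]
(np.int64(237), np.int64(181)) [0.471 0.285 0.124]
(np.int64(239), np.int64(182)) [0.47  0.268 0.127]
(np.int64(233), np.int64(183)) [0.459 0.282 0.121]
(np.int64(242), np.int64(183)) [0.476 0.263 0.125]
(np.int64(234), np.int64(184)) [0.454 0.261 0.127]
(np.int64(243), np.int64(184)) [0.473 0.25  0.127]
(np.int64(234), np.int64(185)) [0.453 0.258 0.125]
(np.int64(243), np.int64(185)) [0.471 0.244 0.127]
(np.int64(234), np.int64(186)) [0.455 0.264 0.121]
(np.int64(243), np.int64(186)) [0.473 0.249 0.123]
(np.int64(232), np.int64(187)) [0.455 0.279 0.112]
(np.int64(241), np.int64(187)) [0.466 0.246 0.122]
(np.int64(250), np.int64(187)) [0.483 0.23  0.125]
(np.int64(237), np.int64(188)) [0.456 0.248 0.121]
(np.int64(246), np.int64(188)) [0.47  0.223 0.127]
(np.int64(233), np.int64(189)) [0.456 0.275 0.108]
(np.int64(242), np.int64(189)) [0.469 0.248 0.116]
(np.int64(251)
[... 3035 characters left out ...]
)) [0.483 0.235 0.102]
(np.int64(270), np.int64(172)) [0.464 0.23  0.101]
(np.int64(278), np.int64(172)) [0.483 0.231 0.101]
(np.int64(260), np.int64(173)) [0.442 0.179 0.118]
(np.int64(260), np.int64(174)) [0.442 0.176 0.117]
(np.int64(260), np.int64(175)) [0.442 0.179 0.113]
(np.int64(260), np.int64(176)) [0.442 0.179 0.111]
(np.int64(259), np.int64(177)) [0.44  0.176 0.11 ]
(np.int64(258), np.int64(178)) [0.437 0.175 0.107]
(np.int64(257), np.int64(179)) [0.435 0.173 0.106]
(np.int64(257), np.int64(180)) [0.435 0.172 0.104]
wrist0 14241
[0.4157985  0.10000341] [0.5951405  0.14468259] ((0.5054722428321838, 0.1224851906299591), (0.17931631207466125, 0.04467116668820381), 0.1166972666978836)
```

View pics/sc_crop.png

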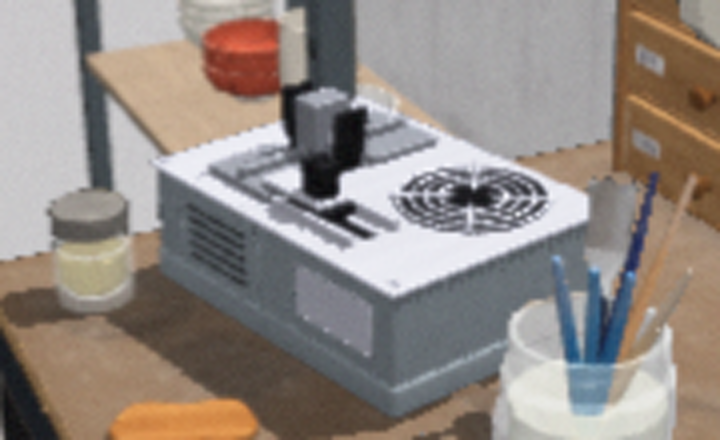

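```bash
python3 - <<'E'
from h import *
for f in('scene0','side0'):
    im,d,P=cloud(f)
    for x0 in np.arange(.3,.7,.1):
      print(f,round(x0,1),[ (round(y0,1),float(P[m][:,2].max().round(3))) for y0 in np.arange(-.2,.7,.1) for m in [(d>0)&(P[...,0]>x0)&(P[...,0]<x0+.1)&(P[...,1]>y0)&(P[...,1]<y0+.1)] if m.sum()>5])
E
```

```text
scene0 0.3 [(np.float64(-0.2), 0.04), (np.float64(-0.1), 0.041), (np.float64(0.0), 0.01), (np.float64(0.1), 0.087), (np.float64(0.2), 0.093), (np.float64(0.3), 0.086), (np.float64(0.5), -0.878), (np.float64(0.6), -0.871)]
scene0 0.4 [(np.float64(-0.2), 0.181), (np.float64(-0.1), 0.182), (np.float64(0.0), 0.087), (np.float64(0.1), 0.122), (np.float64(0.2), 0.129), (np.float64(0.3), 0.087), (np.float64(0.6), -0.87)]
scene0 0.5 [(np.float64(-0.2), 0.164), (np.float64(-0.1), 0.543), (np.float64(0.0), 0.543), (np.float64(0.1), 0.091), (np.float64(0.2), 0.099), (np.float64(0.3), 0.09), (np.float64(0.6), -0.872)]
scene0 0.6 [(np.float64(-0.2), 0.003), (np.float64(-0.1), 0.544), (np.float64(0.0), 0.402), (np.float64(0.1), 0.003), (np.float64(0.2), 0.002), (np.float64(0.3), 0.003), (np.float64(0.6), 0.552)]
side0 0.3 [(np.float64(-0.2), 0.04), (np.float64(-0.1), 0.04), (np.float64(0.0), 0.01), (np.float64(0.1), 0.085), (np.float64(0.2), 0.091), (np.float64(0.3), 0.086)]
side0 0.4 [(np.float64(-0.2), 0.175), (np.float64(-0.1), 0.181), (np.float64(0.0), 0.087), (np.float64(0.1), 0.12), (np.float64(0.2), 0.127), (np.float64(0.3), 0.086)]
side0 0.5 [(np.float64(-0.2), 0.163), (np.float64(-0.1), 0.479), (np.float64(0.0), 0.474), (np.float64(0.1), 0.089), (np.float64(0.2), 0.097), (np.float64(0.3), 0.09)]
side0 0.6 [(np.float64(-0.2), 0.07), (np.float64(-0.1), 0.481), (np.float64(0.0), 0.403), (np.float64(0.1), 0.002), (np.float64(0.2), 0.002), (np.float64(0.3), 0.001), (np.float64(0.6), 0.497)]
```

>>> step_arm(series=[[[0.05, 0, 0, 0.04, 0], [0.05, 0, 0, 0.07, -6], [0.05, -0.02, 0.03, 0.08, -12], [0.05, -0.04, 0.055, 0.08, -19], [0.05, -0.06, 0.085, 0.08, -26], [0.05, -0.08, 0.11, 0.08, -33], [0.05, -0.1, 0.14, 0.08, -40], [0.05, -0.12, 0.17, 0.08, -47], [0.05, -0.14, 0.2, 0.08, -54], [0.05, -0.15, 0.22, 0.08, -61], [0.05, -0.16, 0.23, 0.08, -68], [0.05, -0.16, 0.23, 0.08, -75], [0.05, -0.16, 0.23, 0.08, -75], [0.05, -0.16, 0.23, 0.08, -75]]])

```text
clock: 1.32
position: [0.4646, 0.2297, 0.32]
ee_rot: [-3.113, -0.415, 0.001]
force: [0.2, 0.2, -0.0]
width: 0.542
```

```bash
python3 - <<'E'
from h import *
o=observe();print(o['position'],o['ee_rot'],o['joints'])
M=R.from_rotvec(o['ee_rot']).as_matrix();print(M)
im,d,p=shot('wrist','wrist1');print(p['position'])
im,d,P=cloud('wrist1')
ex=None
m=(d>0)&(abs(P[...,2]-.085)<.004); print(m.sum(),np.median(P[m][:,2]))
E
```

```text
[0.46463477 0.22974493 0.32000461] [-3.11330328e+00 -4.15233850e-01  6.20579893e-04] [-0.64647079  0.19884196  0.10300316  1.71306984 -0.02241355  1.23085917
 -1.84362064]
[[ 9.65044466e-01  2.62085751e-01 -4.86969720e-04]
 [ 2.62086036e-01 -9.65044285e-01  6.62096433e-04]
 [-2.96421304e-04 -7.66580463e-04 -9.99999662e-01]]
[0.53394323 0.24872508 0.46293837]
30229 0.08428676524426792
```

View pics/wrist1.png

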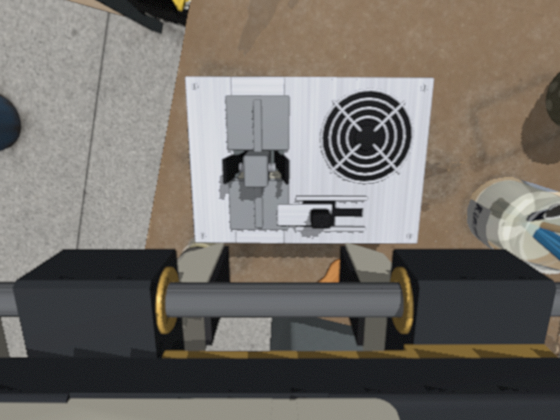

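```bash
python3 - <<'E'
from h import *
im,d,P=cloud('wrist1')
v,u=np.mgrid[:420,:560]
reg=(d>0)&(v<246)&(u>150)&(u<450)&(v>60)
m=reg&(P[...,2]>.078)&(P[...,2]<.09)
r=cv2.minAreaRect(P[m][:,:2].astype(np.float32));print(r)
yaw=np.radians(15); 
# deck rect fit: try yaw by percentiles
c=np.array(r[0]); a=r[2]; a=a if a<45 else a-90
print('yaw',a); a=np.radians(a)
ex=np.array([np.cos(a),np.sin(a)]);ey=np.array([-ex[1],ex[0]])
Q=P.copy(); dxy=P[...,:2]-c; X=dxy@ex*1e3; Y=dxy@ey*1e3; Z=P[...,2]*1e3
for lab,mm in (('knob',reg&(Z>113)&(Z<124)&(X<-30)),('grip',reg&(Z>110)&(X>-30))):
    print(lab,mm.sum(),'X',np.percentile(X[mm],[1,5,50,95,99]).round(1),'Y',np.percentile(Y[mm],[1,5,50,95,99]).round(1),'Z',np.percentile(Z[mm],[5,50,95]).round(1))
mm=reg&(Z>116)&(X>-30)
g=im.sum(2)
for lo,hi in((10,35),(35,65),(65,95)):
    k=mm&(Y>lo)&(Y<hi); print(lo,k.sum(),X[k].min().round(1),X[k].max().round(1),Y[k].min().round(1),Y[k].max().round(1),Z[k].max().round(1))
# rim
k=reg&(Z>88)&(Z<95)&(Y>0)&(X>-85); print('rim',k.sum(),np.percentile(X[k],[1,99]),np.percentile(Y[k],[1,99]))
kw=lambda x,y:c+ex*x+ey*y
print('bay',kw(0,.05),'ex',ex,'c',c)
E
```

```text
((0.4818378686904907, 0.2101241946220398), (0.17101362347602844, 0.23965612053871155), 14.948050498962402)
yaw 14.948050498962402
knob 321 X [-56.6 -55.8 -48.5 -42.1 -41.6] Y [-22.1 -21.  -12.2  -3.6  -2.8] Z [114.9 117.8 119.4]
grip 1263 X [-13.2 -11.2   0.9  14.2  14.9] Y [-5.1 20.1 50.  78.  79.7] Z [114.4 125.5 127.4]
10 156 -11.7 12.4 19.1 23.8 127.4
35 815 -13.5 15.1 38.5 60.7 309.0
65 177 -11.1 12.5 74.9 80.6 126.5
rim 5687 [-66.17839183  67.82920276] [ 3.10952573 79.73955475]
bay [0.46894071 0.2584322 ] ex [0.9661601  0.25794314] c [0.48183787 0.21012419]
```

>>> step_arm(series=[[[0.05, -0.015, -0.022, 0, 0], [0.05, -0.027, -0.0445, -0.02, 0], [0.05, -0.027, -0.0445, -0.055, 0], [0.05, -0.027, -0.0445, -0.09, 0], [0.05, -0.027, -0.0445, -0.12, 0], [0.05, -0.027, -0.0445, -0.15, 0], [0.05, -0.027, -0.0445, -0.175, 0], [0.05, -0.027, -0.0445, -0.19, 0], [0.05, -0.027, -0.0445, -0.2, 0], [0.05, -0.027, -0.0445, -0.205, 0], [0.05, -0.027, -0.0445, -0.205, 0], [0.05, -0.027, -0.0445, -0.205, 0]]], squeeze=10)

```text
clock: 2.37
position: [0.4383, 0.1846, 0.1153]
ee_rot: [-3.113, -0.416, 0.0]
force: [-0.1, 0.6, -0.2]
width: 0.548
```

>>> step_arm(series=[[[0.03, 0, 0, 0, 0], [0.012, 0, 0, 0, 0], [0.012, 0, 0, 0, 0], [0.012, 0, 0, 0, 0], [0.012, 0, 0, 0, 0], [0.012, 0, 0, 0, 0]]], squeeze=10)

```text
clock: 2.87
position: [0.4384, 0.1848, 0.1156]
ee_rot: [-3.113, -0.417, -0.0]
force: [-1.2, -0.1, 3.3]
width: 0.216
```

```bash
python3 - <<'E'
from h import *
o=observe();print(o['clock'],o['position'],o['ee_rot'],o['force'],o['width']*91.8)
shot('wrist','wrist2'); shot('scene','scene2')
im=cv2.imread('pics/scene2.png')[120:270,160:360]; cv2.imwrite('pics/sc_crop2.png',cv2.resize(im,None,fx=4,fy=4,interpolation=2))
E
```

```text
2.8667 [0.43841659 0.184827   0.11558608] [-3.11277605e+00 -4.16740792e-01 -4.58580685e-04] [-1.2331976  -0.10456248  3.25445478] 19.845391030048983
```

View pics/sc_crop2.png

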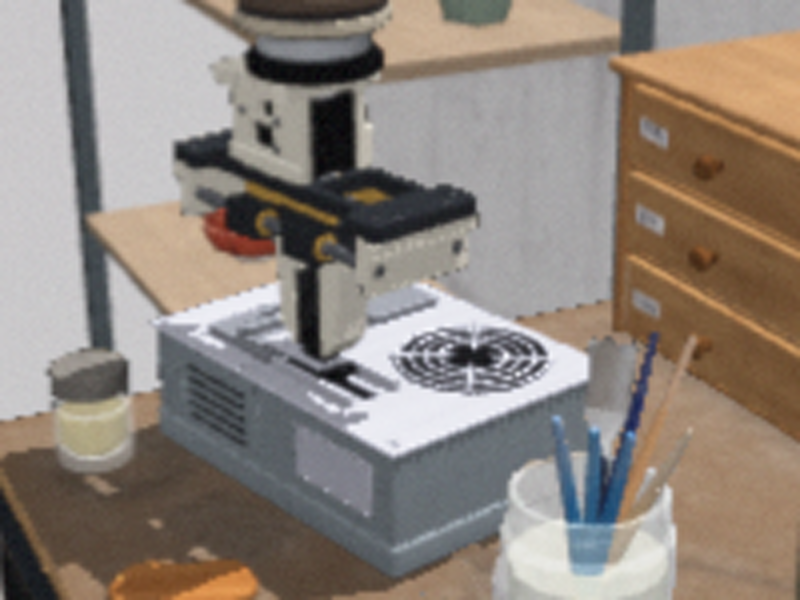

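View pics/wrist2.png

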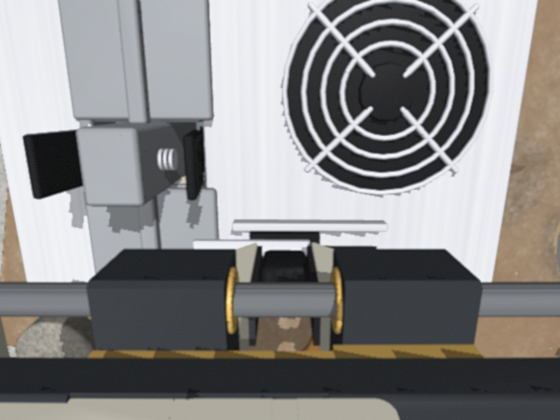

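>>> step_arm(series=[[[0.012, 0.001, -0.0039, 0, 0], [0.012, 0.0021, -0.0077, 0, 0], [0.012, 0.0031, -0.0116, 0, 0], [0.012, 0.0041, -0.0155, 0, 0], [0.012, 0.0052, -0.0193, 0, 0], [0.012, 0.0062, -0.0232, 0, 0], [0.012, 0.0072, -0.027, 0, 0], [0.012, 0.0083, -0.0309, 0, 0], [0.012, 0.0085, -0.0319, 0, 0], [0.012, 0.0085, -0.0319, 0, 0], [0.012, 0.0085, -0.0319, 0, 0]]])

```text
clock: 3.88
position: [0.4465, 0.1547, 0.1157]
ee_rot: [-3.11, -0.419, -0.0]
force: [-4.1, 9.6, 2.2]
width: 0.213
```

```bash
python3 - <<'E'
from h import *
o=observe();print(o['clock'],o['position'],o['force'],o['width']*91.8)
d=(o['position'][:2]-[0.43841659,0.184827])@[-.258,.966];print(d)
E
```

```text
3.8833 [0.44650434 0.15474209 0.11566438] [-4.12345191  9.64984656  2.22892305] 19.598760115407273
-0.03114865896051878
```

>>> step_arm(series=[[[0.012, 0.0008, -0.003, 0, 0], [0.012, 0.0008, -0.003, 0, 0], [0.012, 0.0008, -0.003, 0, 0]]])

```text
clock: 4.13
position: [0.4465, 0.1546, 0.1157]
ee_rot: [-3.106, -0.422, 0.0]
force: [-4.6, 14.2, -0.1]
width: 0.214
```

>>> step_arm(series=[[[0.03, 0, 0, 0, 0], [0.05, 0, 0, 0, 0], [0.05, 0, 0, 0.01, 0], [0.05, 0, 0, 0.03, 0], [0.05, 0, 0, 0.06, 0], [0.085, 0, 0, 0.1, 0], [0.085, 0, 0.02, 0.13, 0], [0.085, 0.01, 0.04, 0.15, 0], [0.085, 0.02, 0.06, 0.17, 0], [0.085, 0.02, 0.075, 0.17, 0], [0.085, 0.02, 0.075, 0.17, 0], [0.085, 0.02, 0.075, 0.17, 0]]])

```text
clock: 5.13
position: [0.4666, 0.2291, 0.2852]
ee_rot: [-3.107, -0.423, 0.001]
force: [-0.6, -0.0, -0.5]
width: 0.92
```

```bash
python3 - <<'E'
from h import *
o=observe();print(o['clock'],o['position'],o['ee_rot'],o['force'],o['width']*91.8)
im,d,p=shot('wrist','wrist3')
im,d,P=cloud('wrist3')
v,u=np.mgrid[:420,:560]
reg=(d>0)&(v<246)
c=np.array([0.48184,.21012]);ex=np.array([.96616,.25794]);ey=np.array([-ex[1],ex[0]])
dxy=P[...,:2]-c; X=dxy@ex*1e3; Y=dxy@ey*1e3; Z=P[...,2]*1e3
for lab,mm in (('knob',reg&(Z>113)&(Z<124)&(X<-30)&(X>-80)&(abs(Y)<100)),('grip',reg&(Z>110)&(Z<130)&(X>-30)&(X<60))):
    print(lab,mm.sum(),'X',np.percentile(X[mm],[1,5,50,95,99]).round(1),'Y',np.percentile(Y[mm],[1,5,50,95,99]).round(1),'Z',np.percentile(Z[mm],[5,50,95]).round(1))
mm=reg&(Z>116)&(Z<130)&(abs(X)<30)
for lo,hi in((10,35),(35,65),(65,95)):
    k=mm&(Y>lo)&(Y<hi); print(lo,k.sum(),X[k].min().round(1),X[k].max().round(1),Y[k].min().round(1),Y[k].max().round(1),Z[k].max().round(1))
E
```

```text
5.1333 [0.46656097 0.22912307 0.28522736] [-3.10746067e+00 -4.23079470e-01  9.34179402e-04] [-0.59168971 -0.01650276 -0.51598006] 84.43221471333008
knob 395 X [-56.5 -55.4 -48.4 -41.9 -41.5] Y [-53.5 -52.4 -43.7 -35.1 -34.5] Z [114.8 117.8 119.4]
grip 1486 X [-13.3 -11.4   1.9  14.3  14.9] Y [19.3 21.  50.  78.  79.8] Z [114.  125.4 127. ]
10 169 -10.8 12.5 19.2 23.6 126.6
35 973 -14.2 15.1 38.6 60.7 128.6
65 226 -11.4 12.5 75.0 80.7 127.6
```

View pics/wrist3.png

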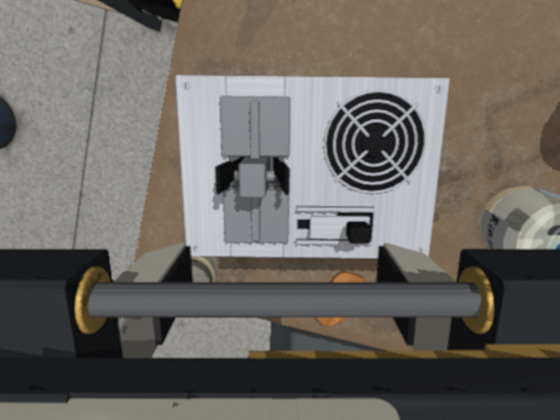

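>>> step_arm(series=[[[0.085, 0.001, 0.015, 0, 0], [0.085, 0.0028, 0.0295, -0.01, -0.5], [0.085, 0.0028, 0.0295, -0.045, -0.5], [0.085, 0.0028, 0.0295, -0.08, -0.5], [0.085, 0.0028, 0.0295, -0.11, -0.5], [0.085, 0.0028, 0.0295, -0.135, -0.5], [0.085, 0.0028, 0.0295, -0.155, -0.5], [0.085, 0.0028, 0.0295, -0.168, -0.5], [0.085, 0.0028, 0.0295, -0.175, -0.5], [0.085, 0.0028, 0.0295, -0.175, -0.5], [0.085, 0.0028, 0.0295, -0.175, -0.5]]], squeeze=30)

```text
clock: 6.1
position: [0.4694, 0.2574, 0.1101]
ee_rot: [-3.111, -0.407, 0.002]
force: [-0.3, -0.7, -0.7]
width: 0.926
```

```bash
python3 - <<'E'
from h import *
o=observe();print(o['clock'],o['position'],o['ee_rot'],o['force'],o['width']*91.8)
p=o['position'][:2]-np.array([0.48184,.21012]);ex=np.array([.96616,.25794]);print(p@ex,p@[-ex[1],ex[0]])
E
```

```text
6.1 [0.46936971 0.25743477 0.11005138] [-3.11050965e+00 -4.06891899e-01  2.41280581e-03] [-0.26009935 -0.74876132 -0.65234472] 84.98708000399513
0.00015607654911699794 0.04893022816089547
```

>>> step_arm(series=[[[0.07, 0, 0.0011, 0, 0], [0.058, 0, 0.0011, 0, 0], [0.05, 0, 0.0011, 0, 0], [0.044, 0, 0.0011, 0, 0], [0.038, 0, 0.0011, 0, 0], [0.03, 0, 0.0011, 0, 0], [0.03, 0, 0.0011, 0, 0], [0.03, 0, 0.0011, 0, 0], [0.03, 0, 0.0011, 0, 0], [0.03, 0, 0.0011, 0, 0]]], squeeze=30)

```text
clock: 6.93
position: [0.4699, 0.2586, 0.1112]
ee_rot: [-3.11, -0.407, 0.0]
force: [-1.3, -1.5, 12.4]
width: 0.391
```

```bash
python3 - <<'E'
from h import *
o=observe();print(o['clock'],o['position'],o['ee_rot'],o['force'],o['ft_torque'],o['width']*91.8)
shot('wrist','wrist4'); shot('scene','scene4')
im=cv2.imread('pics/scene4.png')[120:270,160:360]; cv2.imwrite('pics/sc_crop4.png',cv2.resize(im,None,fx=4,fy=4,interpolation=2))
E
```

```text
6.9333 [0.46994073 0.25861719 0.11117887] [-3.11005514e+00 -4.06556718e-01  1.63119774e-04] [-1.3035937  -1.54490841 12.41078804] [-0.5650531   0.51888204 -0.00272841] 35.896143710257206
```

View pics/wrist4.png

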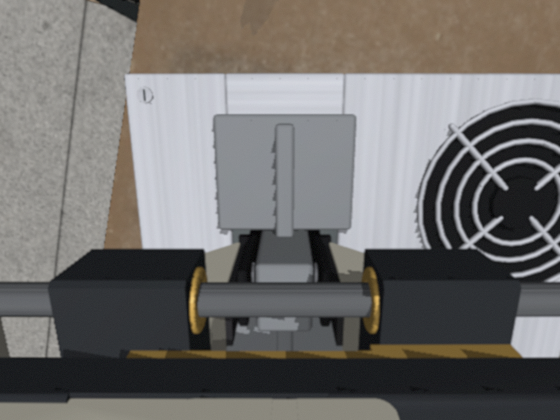

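View pics/sc_crop4.png

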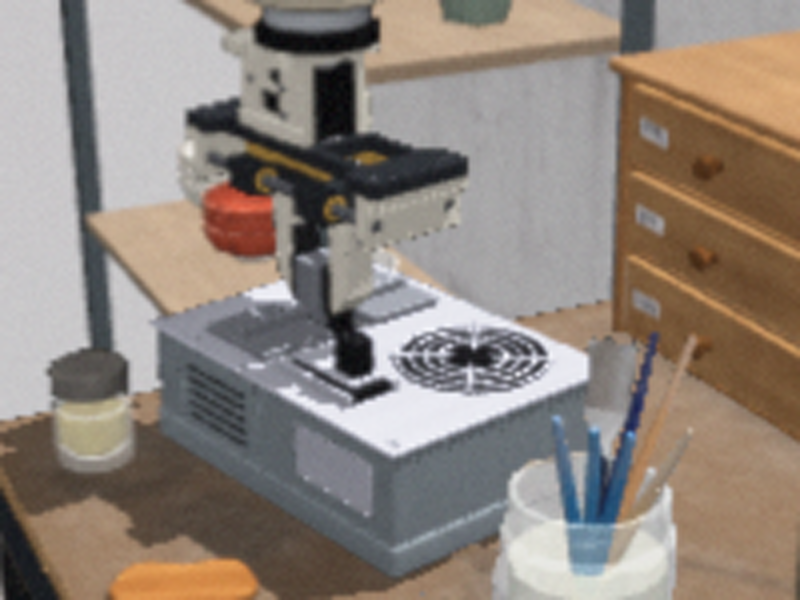

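>>> step_arm(series=[[[0.03, 0, 0, 0.002, 0], [0.03, 0, 0, 0.005, 0], [0.03, 0, 0, 0.009, 0], [0.03, 0, 0, 0.013, 0], [0.03, 0, 0, 0.017, 0], [0.03, 0, 0, 0.02, 0], [0.03, 0, 0, 0.02, 0]]], squeeze=30)

```text
clock: 7.62
position: [0.4703, 0.2589, 0.1319]
ee_rot: [-3.11, -0.407, -0.001]
force: [-0.8, 0.3, -4.0]
width: 0.386
```

```bash
python3 - <<'E'
from h import *
o=observe();print(o['clock'],o['position'],o['ee_rot'],o['force'],o['ft_torque'],o['width']*91.8)
shot('wrist','wrist5'); shot('scene','scene5')
im=cv2.imread('pics/scene5.png')[120:270,160:360]; cv2.imwrite('pics/sc_crop5.png',cv2.resize(im,None,fx=4,fy=4,interpolation=2))
E
```

```text
7.6167 [0.47026937 0.25886042 0.13189705] [-3.10956629e+00 -4.06546330e-01 -1.30841086e-03] [-0.79550733  0.3156386  -4.02576911] [ 0.08678144  0.12925915 -0.03814302] 35.39104319565766
```

View pics/sc_crop5.png

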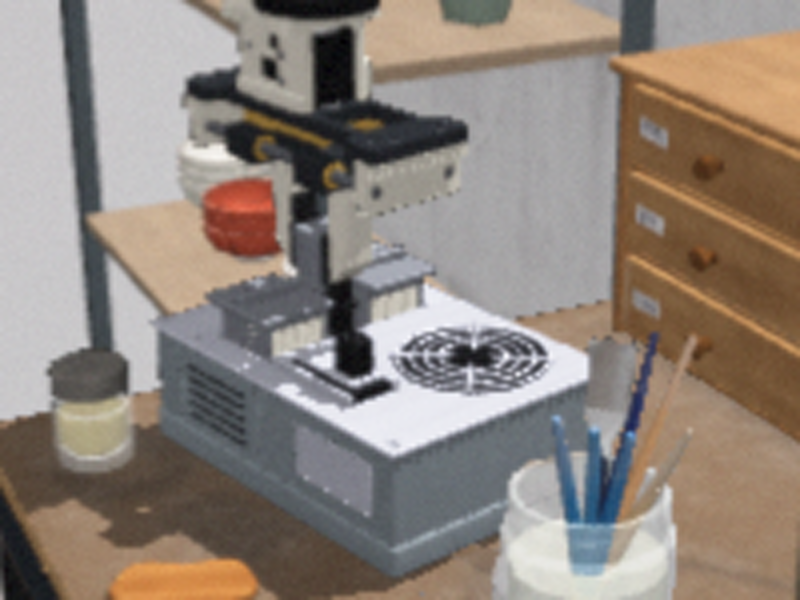

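>>> step_arm(series=[[[0.03, 0, 0, 0.005, 0], [0.03, 0, 0, 0.012, 0], [0.03, 0, 0, 0.02, 0], [0.03, 0, 0, 0.028, 0], [0.03, 0, 0, 0.036, 0], [0.03, 0, 0, 0.044, 0], [0.03, 0, 0, 0.052, 0], [0.03, 0, 0, 0.06, 0], [0.03, 0, 0, 0.067, 0], [0.03, 0, 0, 0.074, 0], [0.03, 0, 0, 0.08, 0], [0.03, 0, 0, 0.084, 0], [0.03, 0, 0, 0.085, 0], [0.03, 0, 0, 0.085, 0], [0.03, 0, 0, 0.085, 0], [0.03, 0, 0, 0.085, 0], [0.03, 0, 0, 0.085, 0]]], squeeze=30)

```text
clock: 9.13
position: [0.4697, 0.2585, 0.2159]
ee_rot: [-3.11, -0.407, 0.001]
force: [0.7, 0.6, -3.1]
width: 0.392
```

```bash
python3 - <<'E'
from h import *
o=observe();print(o['clock'],o['position'],o['ee_rot'],o['force'],o['ft_torque'],o['width']*91.8,abs(o['dq']).max())
shot('wrist','wrist6'); shot('scene','scene6');shot('side','side6')
im=cv2.imread('pics/scene6.png')[100:250,160:360]; cv2.imwrite('pics/sc_crop6.png',cv2.resize(im,None,fx=4,fy=4,interpolation=2))
c=np.array([0.48184,.21012]);ex=np.array([.96616,.25794]);ey=np.array([-ex[1],ex[0]])
for f in('scene6','side6'):
    im,d,P=cloud(f);dxy=P[...,:2]-c; X=dxy@ex*1e3; Y=dxy@ey*1e3; Z=P[...,2]*1e3
    # cassette -y face (pleats/frame)
    m=(d>0)&(abs(X)<72)&(Y>15)&(Y<82)&(Z>105)&(Z<205)
    print(f,m.sum(),'Z',np.percentile(Z[m],[1,3,50,97]).round(1),'Y',np.percentile(Y[m],[3,50]).round(1))
    for lo,hi in((-70,-40),(40,70)):
        k=m&(X>lo)&(X<hi)&(Y<35); print(lo,k.sum(),'bottom/top',np.percentile(Z[k],[1,5,95,99]).round(1))
    m=(d>0)&(X<-40)&(X>-60)&(Z>112)&(Z<124)&(Y<0)&(Y>-70); print('knob Y',np.percentile(Y[m],[2,98]) if m.sum() else None)
E
```

```text
9.1333 [0.46974048 0.25853274 0.21586352] [-3.11028481e+00 -4.06682226e-01  1.01708491e-03] [ 0.66721781  0.59116559 -3.12727731] [-0.0275499   0.07490889 -0.03718822] 35.97934829502208 0.0014104545853738926
scene6 1478 Z [139.4 141.2 175.1 201.6] Y [18.8 28.6]
-70 249 bottom/top [139.2 141.9 196.6 197.1]
40 158 bottom/top [138.9 141.8 196.3 196.9]
knob Y [-55.50824615 -38.03926382]
side6 1509 Z [138.5 140.5 174.1 200.9] Y [19.3 28.6]
-70 252 bottom/top [139.  141.9 195.3 195.8]
40 189 bottom/top [138.4 142.2 195.1 195.6]
knob Y [-56.1194591  -37.55137985]
```

View pics/sc_crop6.png

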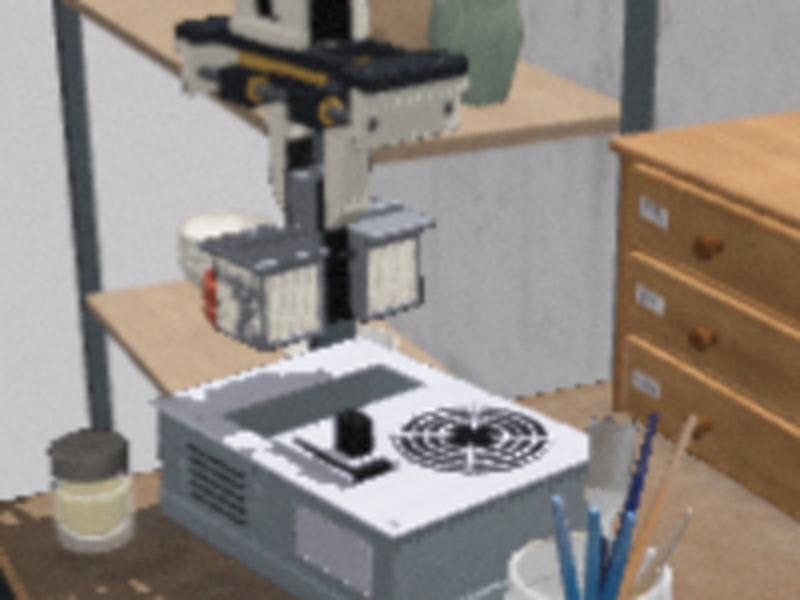

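View pics/wrist6.png

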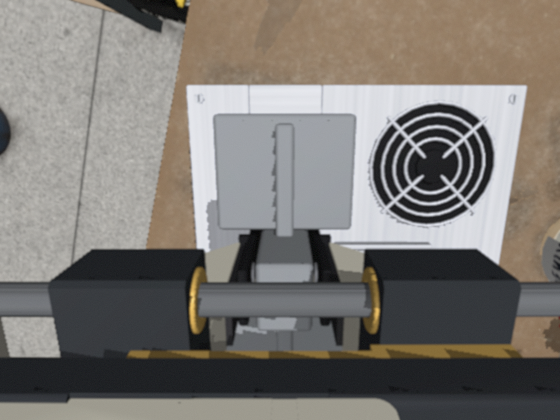

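```bash
python3 -c "
from cell import arm,observe
o=observe();print(o['clock'],o['force'],o['width']*91.8);print(arm.sign_off())"
```

```text
9.2833 [-0.18159868 -0.02934018 -4.34077793] 35.62586355595834
the job is handed in; nothing more can be done
None
```

The cassette is out of its bay and held over it by the pinched catches, ready for the bag. I handed the job in at about 9.3 s of the 42 s allowed.

- **Lock:** I gripped the thumb grip and slid it to its end stop. The cameras put its travel at about 31 mm. The push there rose to 14 N with no further movement. The tongue was clear of the rim, and the knob was still back at the end.
- **Catches:** I pinched them with 30 N, and the opening went to about 36 mm against the 37 mm given for fully pinched. The catch angles can't be read directly, so this is judged from the opening.
- **Lift:** I raised the cassette straight up by about 105 mm. The underside is roughly 53 mm above the deck, and its two ends are within about 0.5 mm of each other in height. By the gripper position it is within a few millimetres of the bay's centre, and it is at rest.
- **Load:** The tool carries 3 to 4 N, which fits the cassette's weight with nothing else touching.
- **Jar, cutter and pot:** The arm stayed away from all three. I did not measure their positions again at the end.

No check failed. The knob's final position differed by 2 to 3 mm between the wrist camera and the other two cameras, about what their calibration allows.

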